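# Set a tile's joint in the gluing jig and hold it pressed

## Robot

A 6-joint arm with a two-finger parallel gripper is mounted at the origin on the work surface. World frame = base frame: x ahead of the robot, y to its left, z up, the work surface at z = 0. Lengths are in mm, angles in degrees, forces in N, time in s.
With the tool pointing down it reaches from about 300 to 850 mm from the base axis. Payload 4.2 kg.
Tool frame: the origin (TCP) lies at the very end of the fingers, on their centre line; the grasp point (between the pads) lies 19 mm behind it (hold_point_z is the z of the grasp point in the tool frame, in mm); z points along the fingers, y is the direction in which the jaws open and shut (so a half turn about z gives the same grasp; the last joint's range is limited). The gripper opens to 91 mm and grips with 3 to 60 N. Pads are 32 mm wide; open, the fingers measure 118 mm over their backs; the gripper's body (76 mm by 178 mm) begins 60 mm behind the grasp point.
Start: joints at [-75.401, 18.312, 89.639, -0, 72.044, -1.146], TCP at [156.032, -553.441, 213.976] pointing down, gripper open.
Joint ranges: [-177.97, 177.97], [-48.28, 115.42], [12.27, 149.76], [-77.06, 257.06], [2.81, 150.46], [-146.56, 146.56]. Speed limits (degrees/s): [147.25, 147.25, 180, 180, 180, 180].

## Interface

Orientations are given as [roll, pitch, yaw] about the fixed x, y, z axes, in that order (R = Rz(yaw) Ry(pitch) Rx(roll)).
In Python, from workcell import state, grab_frame, job_done, hold_point_z gives the robot as it stands. The module is installed in compiled form; this text tells all that it offers.
- The arm moves only by the shell command python3 -m creep 'ROWS' [FORCE]. ROWS is JSON, a list of rows, each a list of 7 numbers: the closure, from 0 (fully open) to 1 (shut), then the shift along the tool's x, y, z in mm, then the turn, a rotation vector about the tool's x, y, z in degrees. A call has 1 to 5 rows; each row shifts and turns the commanded pose from where the row before left it, along the tool's axes as they then stand; what a row does not reach is not made up. A row lasts 1/8 s, in which the tool goes at most 62.5 mm and 10.7 degrees, less where a joint would pass 70% of its speed; a pose out of reach is approached as far as the arm can. A call is refused whole if a number of a shift passes 62.5 or a number of a turn 10.7, either way. A call with a gripper value outside its range is refused whole. The fingers move at their own pace and stop on an object; FORCE is the grip in N (left out, the last holds). Time passes only in rows, so rows that do not move let the fingers close. It gives the time, the measured TCP pose, the force and the opening at its end, in the units of the state.
- state(): the state, without advancing time (a new reading comes with each control period).
- grab_frame(name): name is "scene" or "top" or "wrist"; returns a dict with "frame" (420x560x3 uint8, red, green, blue), "fx", "fy", "cx", "cy" (pixels), "view" (4x4, takes a point from world to camera coordinates). Camera axes: x right, y down, z forward; pixel columns grow to the right and rows downward; lengths in mm; the calibration is good to about 2 mm. A picture is of the moment at which its call begins. There is no depth.
- job_done(): hands the job in, once; it reports no verdict.
The state is a dict: "time_s": time; "qpos": joint angles; "qvel": joint speeds; "effort": joint torques, N m; "ee_pos": TCP position; "ee_rot": TCP orientation; "force": force on the tool from outside, world axes, zero at the start; "torque": the same for the moment, N m; "gripper_width": finger opening in mm.
Only numpy, scipy, OpenCV 4.12 (cv2) and the standard library are available. Lean on these libraries where they do the work, as an engineer would, in place of code of your own. Each camera call takes 0.05 s, during which the arm holds its last target.

## Task

Draw the yellow-headed locking pin out of the jig and hang it in the notch of the grey rest block; then slide the orange spacer upright, all the way down, into the one gap beside the blue tile that is wide enough (never force it at the narrow one), roughly in the middle, and let go. Then push the tile by its red handle until it clamps the spacer flush against the stop block, and finish while still holding it firmly pressed there (about 10 N); leave the spools and pin dish alone.

Things in the scene. Friction and masses are not known exactly. Their poses are not given: they have to be found in the camera images.
- jig: Gluing jig, fixed on the green mat, place and yaw vary. Origin: underside centre, at table level. The tile slides along its y; z up; the pin is on its -x side. Plywood bed 250 mm along y, x from -45 to +60 mm, top at z = 10 mm. At x = -66, y = 0 mm a 40 x 40 x 24 mm block with a vertical through bore, 12 mm diameter, for the pin.
- tile: Blue tile, 90 (x) by 120 (y) by 12 mm, on a tray sliding along the jig's y: 22 mm either way, friction 1.5 N, stays where left; pin in: locked. Axes as the jig's; origin: tile's underside centre, 22 mm above the table. On it a suction cup with a red handle: 44 mm (x) by 16 (y), 48 to 84 mm above the table; grip from above across y, gripper about half open (seated spacer 62 mm beside it).
- stop_thin: Medium-brown stop block fixed on the bed beyond one end of the tile: 80 (x) by 30 (y) by 24 mm high, top level with the tile's (34 mm above the table). Origin: underside centre, about 92 mm from the jig's origin, at its +y or -y end (varies). Its gap to the tile is the wide one, 16 to 19 mm at the start, 24 mm deep down to the bed.
- stop_thick: Dark-brown stop block fixed on the bed beyond the tile's other end: 80 (x) by 54 (y) by 24 mm high, origin underside centre. Its gap to the tile is 4 to 7 mm: too narrow for the spacer.
- rest: Grey pin rest, 40 (x) by 44 (y) by 40 mm high, fixed beside the jig, same yaw. Origin: underside centre. A vertical U notch, 14 mm wide in y, open at the top and the -x side, runs from the -x face to x = +8 mm, full height. The parked pin's shaft hangs in it, collar lying on the block's top; pin axis best at x = -5 mm, y = 0.
- pin: Steel locking pin, about 70 g. Origin: on its axis, at the underside of its collar; z up. Shaft 10 mm diameter, 30 mm long below the origin; collar 22 mm diameter, 4 mm thick; above it a yellow cylindrical head, 18 mm diameter, up to 40 mm above the origin, to grip from above. Starts in the bore, collar on the lug of the tile's tray, a 36 mm square with a 12 mm hole (34 mm above the table).
- spacer: Orange upright plate, 12 mm thick (its y), about 60 g, standing free on the mat; origin: underside centre, z up. Lower part 50 mm long (its x), 36 mm high; above it the grip, 36 mm long, up to 70 mm high. Seated, its thickness lies across the gap, its foot is on the jig's bed and its top is 46 mm above tile and stop.
- red_spool: Bystander: red thread spool, 28 mm diameter, 50 mm high, standing; origin underside centre.
- green_spool: Bystander: green thread spool, 28 mm diameter, 50 mm high, standing; origin underside centre.
- pin_dish: Bystander: round blue magnetic pin dish, 80 mm diameter, 18 mm high; origin underside centre.
Not all that is in view belongs to the job. What is shaped like the pin but purple is not meant.

How it is judged:
By the outcome, as a careful person would: the job done as asked, in the order asked, and still so for the second after the job is handed in, while the arm keeps its last pose, push and grip.
It also fails if it takes over 64 s, if anything falls off the work surface, if the arm or the gripper's body presses on something with over 40 N, if the wrist force passes 120 N, or if a joint passes its speed limit or range.

## Working session

There is one attempt and no reset: what is moved stays moved. The work goes in short steps, Python scripts to look and compute and a shell command to move; the robot and the scene stay as the last step left them, time stands still between calls to the robot, and variables do not carry over. Pictures are saved under pics/ and viewed, and the job is handed in when it is done.

```bash
mkdir -p pics
python3 - <<'E'
from workcell import *
import cv2,json
print(state()); print(hold_point_z if not callable(hold_point_z) else hold_point_z())
for n in ["scene","top","wrist"]:
    f=grab_frame(n); cv2.imwrite(f"pics/{n}0.png",f["frame"][:,:,::-1]); print(n,f["fx"],f["fy"],f["cx"],f["cy"],f["view"].tolist() if hasattr(f["view"],"tolist") else f["view"])
E
```

```text
{'time_s': 0.0, 'qpos': array([-7.54025363e+01,  1.83518448e+01,  8.97068324e+01, -1.39432538e-03,
        7.20408194e+01, -1.14611405e+00]), 'qvel': array([-0.04389736, -0.068539  , -0.01649224, -0.00683476, -0.0268127 ,
       -0.0172376 ]), 'effort': array([-1.88411213e-03, -4.12468386e+01, -2.31975675e+01,  7.25331274e-02,
        4.55052929e-02, -1.22748579e-04]), 'ee_pos': array([ 155.88348421, -552.95524882,  213.11532328]), 'ee_rot': array([-1.79900497e+02, -6.64768929e-04,  1.57440082e+01]), 'force': array([-0.39948545, -0.50519502,  0.26126642]), 'torque': array([-0.00144625, -0.00848313, -0.04300994]), 'gripper_width': 91.18688783105813}
-18.8
scene 456.9584183380436 456.9584183380436 280.31709304713564 211.16119393212526 [[0.0761848080267324, 0.9970792227393194, -0.00537574250548033, -57.11669570291956], [0.7158761654710727, -0.058449922687098005, -0.6957764887148069, -376.22608691074464], [-0.6940584923018834, 0.049159232290868285, -0.718238246784595, 1359.0596168644709], [0.0, 0.0, 0.0, 1.0]]
top 498.25896096517994 498.25896096517994 273.9606788137872 213.62023141821692 [[-0.017512716442800953, -0.999846396925211, -0.0006980819917685391, 33.05070223257967], [-0.9949111916825392, 0.017495552232332442, -0.09922512946282927, 571.9981149243412], [0.0992221015077969, -0.00104317196996019, -0.9950647649096098, 1195.723743313357], [0.0, 0.0, 0.0, 1.0]]
wrist 336.7663684154427 336.7663684154427 279.4134213941221 209.33971679694253 [[0.27036661748084273, -0.9627557293875341, -0.0018159524902766552, -573.7979626585441], [-0.9190553187232844, -0.25865533464863644, 0.2973797891320893, -34.22701920349601], [-0.28677380159005383, -0.07873260690007165, -0.9547575416472546, 392.4051968415404], [0.0, 0.0, 0.0, 1.0]]
```

View pics/scene0.png

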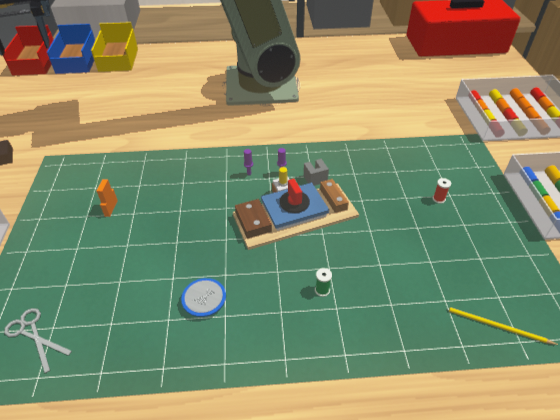

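View pics/top0.png

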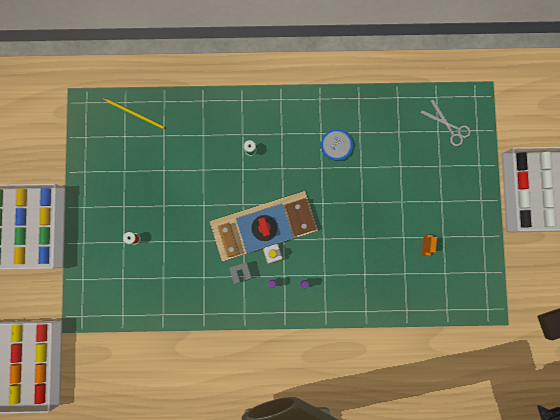

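The scene view shows the jig near (295,205), two purple decoy pins at (248,158) and (281,157), the yellow pin head at (283,173), the rest at (315,172) and the spacer at (107,198). In the top view the yellow pin is at (273,254), the purple ones at (272,284) and (305,285), the rest at (240,272) and the spacer at (429,245). Only the yellow one fits the description. Next I'll enlarge these areas.

Run:
```python
import cv2
a=cv2.imread('pics/top0.png'); s=cv2.imread('pics/scene0.png')
cv2.imwrite('pics/topj.png',cv2.resize(a[185:295,200:330],None,fx=6,fy=5.4545,interpolation=cv2.INTER_CUBIC)[:600])
cv2.imwrite('pics/topj.png',cv2.resize(a[190:290,200:330],None,fx=6,fy=6,interpolation=cv2.INTER_CUBIC))
cv2.imwrite('pics/tops.png',cv2.resize(a[220:270,400:460],None,fx=10,fy=10,interpolation=cv2.INTER_CUBIC))
cv2.imwrite('pics/scj.png',cv2.resize(s[145:245,230:360],None,fx=6,fy=6,interpolation=cv2.INTER_CUBIC))
cv2.imwrite('pics/scs.png',cv2.resize(s[170:225,80:135],None,fx=10,fy=10,interpolation=cv2.INTER_CUBIC))
```

```text
(no output)
```

View pics/topj.png

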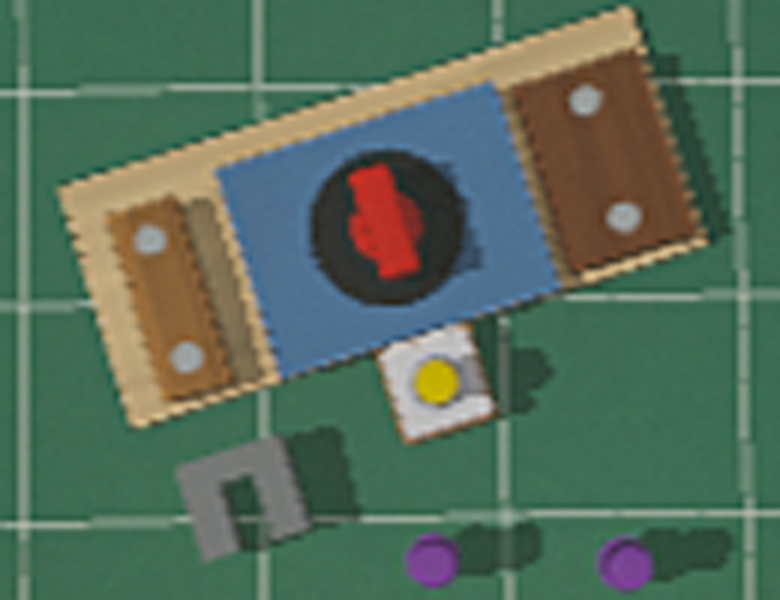

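View pics/tops.png

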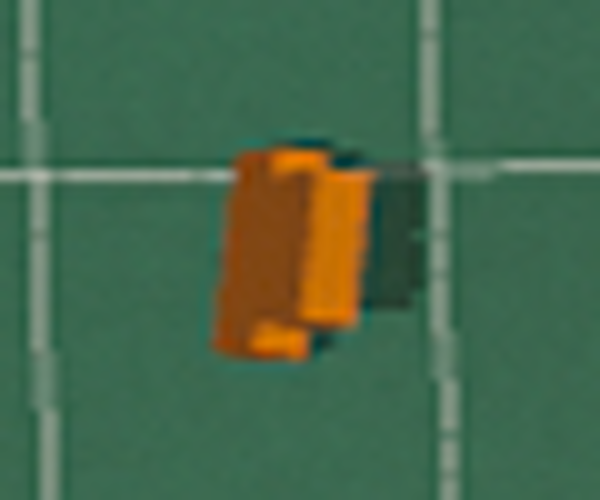

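View pics/scj.png

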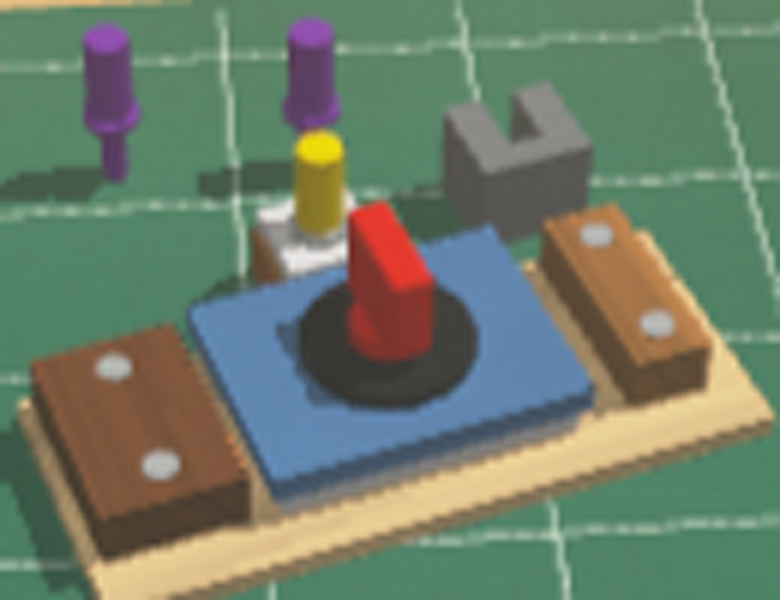

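View pics/scs.png

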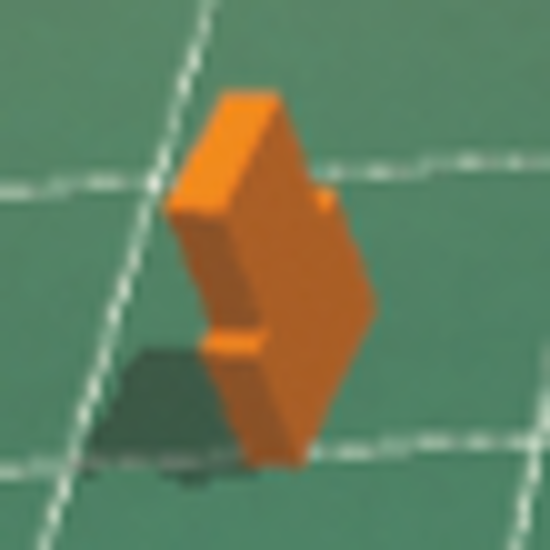

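```bash
cat > h.py <<'E'
import numpy as np, cv2
from scipy.optimize import least_squares
C={}
import json
C['top']=(498.25896,273.96068,213.62023,np.array([[-0.017512716442800953,-0.999846396925211,-0.0006980819917685391,33.05070223257967],[-0.9949111916825392,0.017495552232332442,-0.09922512946282927,571.9981149243412],[0.0992221015077969,-0.00104317196996019,-0.9950647649096098,1195.723743313357]]))
C['scene']=(456.95842,280.31709,211.16119,np.array([[0.0761848080267324,0.9970792227393194,-0.00537574250548033,-57.11669570291956],[0.7158761654710727,-0.058449922687098005,-0.6957764887148069,-376.22608691074464],[-0.6940584923018834,0.049159232290868285,-0.718238246784595,1359.0596168644709]]))
def proj(c,p):
    f,cx,cy,V=C[c]; q=V[:,:3]@np.asarray(p,float)+V[:,3]; return np.array([f*q[0]/q[2]+cx,f*q[1]/q[2]+cy])
def ray(c,uv,z):
    f,cx,cy,V=C[c]; R=V[:,:3];t=V[:,3]; o=-R.T@t; d=R.T@np.array([(uv[0]-cx)/f,(uv[1]-cy)/f,1]); return o+d*(z-o[2])/d[2]
def cr(u,v,s,x0,y0): return ((u+.5)/s-.5+x0,(v+.5)/s-.5+y0)
def fit(obs,x0):
    # obs: list (cam,(u,v),(px,py,pz) model) ; pose x,y,yaw, height fixed
    def r(p):
        c,s=np.cos(np.radians(p[2])),np.sin(np.radians(p[2])); o=[]
        for cam,uv,m in obs:
            o+=list(proj(cam,(p[0]+c*m[0]-s*m[1],p[1]+s*m[0]+c*m[1],m[2]))-uv)
        return np.array(o)
    q=least_squares(r,x0,loss='soft_l1'); return q.x,r(q.x).reshape(-1,2)
E
python3 - <<'E'
from h import *
T=lambda u,v:cr(u,v,6,200,190); S=lambda u,v:cr(u,v,6,230,145)
np.set_printoptions(precision=2,suppress=True)
bed=[('top',T(60,187),(60,125,10)),('top',T(133,425),(-45,125,10)),('top',T(632,8),(60,-125,10)),('top',T(706,240),(-45,-125,10)),
('scene',S(775,420),(60,125,10)),('scene',S(638,232),(-45,125,10))]
print('bed',*fit(bed,[600,0,15]))
tt=[('top',T(216,172),(45,60,34)),('top',T(497,82),(45,-60,34)),('top',T(560,288),(-45,-60,34)),('top',T(280,378),(-45,60,34))]
ts=[('scene',S(190,312),(-45,-60,34)),('scene',S(275,492),(45,-60,34)),('scene',S(595,386),(45,60,34)),('scene',S(490,228),(-45,60,34))]
print('tile t',*fit(tt,[600,0,15]));print('tile s',*fit(ts,[600,0,15]))
sp=[('top',T(108,213),(40,15,34)),('top',T(172,196),(40,-15,34)),('top',T(240,380),(-40,-15,34)),('top',T(165,402),(-40,15,34)),
('scene',S(541,222),(-40,-15,34)),('scene',S(613,204),(-40,15,34)),('scene',S(710,347),(40,15,34))]
print('stop',*fit(sp,[600,80,15]))
rt=[('top',T(176,466),(20,22,40)),('top',T(280,436),(20,-22,40)),('top',T(312,525),(-20,-22,40)),('top',T(205,563),(-20,22,40))]
rs=[('scene',S(443,112),(-20,-22,40)),('scene',S(550,85),(-20,22,40)),('scene',S(592,148),(20,22,40)),('scene',S(490,172),(20,-22,40))]
print('rest t',*fit(rt,[500,50,15])); print('rest s',*fit(rs,[500,50,15]))
print('pin',ray('top',T(436,381),74),ray('scene',S(320,147),74))
A=lambda u,v:cr(u,v,10,400,220);B=lambda u,v:cr(u,v,10,80,170)
a=[('top',A(316,172),(18,6,70)),('top',A(375,172),(18,-6,70)),('top',A(357,327),(-18,-6,70)),('top',A(300,322),(-18,6,70))]
b=[('scene',B(222,92),(-18,-6,70)),('scene',B(280,95),(-18,6,70)),('scene',B(222,213),(18,6,70)),('scene',B(165,208),(18,-6,70)),
('scene',B(303,467),(25,6,0)),('scene',B(377,310),(-25,6,0)),('scene',B(250,465),(25,-6,0))]
print('spc t',*fit(a,[600,-300,0]));print('spc s',*fit(b,[600,-300,0]))
E
```

```text
bed [538.44  46.2   16.85] [[ 0.16 -0.13]
 [ 0.51  0.51]
 [ 0.17 -0.79]
 [ 1.04  0.36]
 [ 0.58 -0.26]
 [ 1.54  0.06]]
tile t [537.51  47.15  16.58] [[-0.22 -0.53]
 [-0.27 -0.26]
 [ 0.46  0.41]
 [ 0.05  0.35]]
tile s [538.53  45.79  17.54] [[-1.08  0.23]
 [ 0.18 -0.91]
 [ 0.59  0.6 ]
 [ 0.02 -0.11]]
stop [511.28 134.59  17.02] [[ 0.18  0.45]
 [ 1.24 -0.51]
 [-0.18  0.07]
 [ 0.53  0.24]
 [ 0.12  0.38]
 [ 0.39  0.01]
 [ 0.84 -0.27]]
rest t [430.51 106.89  17.16] [[-0.03  0.15]
 [ 0.03 -0.57]
 [-0.2   0.48]
 [ 0.19 -0.09]]
rest s [430.08 105.95  17.07] [[ 0.21 -0.15]
 [-0.14 -0.21]
 [ 0.38 -0.2 ]
 [-0.47  0.6 ]]
pin [474.97  28.7   74.  ] [473.83  27.06  74.  ]
spc t [ 488.89 -351.22   -8.46] [[ 0.32 -0.28]
 [-0.52  0.38]
 [-0.22  0.04]
 [ 0.41 -0.12]]
spc s [ 487.43 -352.96   -8.22] [[ 0.18 -0.01]
 [-0.06 -0.08]
 [-0.03 -0.19]
 [-0.03  0.06]
 [ 0.06  0.26]
 [-0.04 -0.27]
 [-0.08  0.21]]
```

Every fit agrees to 1–2 mm. The jig is at about (538,46.5) with yaw 17, and the thin stop with the wide gap is on its +y side. The pin is at (474.5,27.8), the rest at (430.3,106.4) and the spacer at (488,-352) with yaw -8.3.

```bash
cat >> h.py <<'E'
def go(x,y,z=None,yaw=None,quiet=False):
    from workcell import state
    s=state(); p=s['ee_pos']; w=s['ee_rot'][2]; 
    d=np.array([x-p[0],y-p[1]]); a=np.radians(w)
    print('t %.2f pos'%s['time_s'],p.round(1),'rot',s['ee_rot'].round(2),'F',s['force'].round(1),'w %.1f'%s['gripper_width'])
    print('tool shift x %.1f y %.1f z %.1f'%(d@[np.cos(a),np.sin(a)],d@[np.sin(a),-np.cos(a)],0 if z is None else p[2]-z),'turn z',None if yaw is None else round(w-yaw,2))
def snap(name,out,crop=None,k=1):
    from workcell import grab_frame
    f=grab_frame(name); im=f['frame'][:,:,::-1]
    V=np.array(f['view']); C[name]=(f['fx'],f['cx'],f['cy'],V[:3]); np.save('pics/'+out+'.npy',np.r_[V[:3].ravel(),f['fx'],f['cx'],f['cy']])
    if crop: x0,y0,x1,y1=crop; im=im[y0:y1,x0:x1]
    cv2.imwrite('pics/'+out+'.png',cv2.resize(im,None,fx=k,fy=k,interpolation=cv2.INTER_CUBIC))
def load(name,out):
    a=np.load('pics/'+out+'.npy'); C[name]=(a[12],a[13],a[14],a[:12].reshape(3,4))
E
python3 - <<'E'
from h import *
go(474.5,27.8,150,17)
for u in [(272,284),(305,285)]: print(ray('top',u,70)[:2])
E
```

```text
t 0.15 pos [ 155.9 -553.1  213.3] rot [-179.92   -0.     15.74] F [-0.2  0.3  0.8] w 91.1
tool shift x 464.2 y -472.6 z 63.3 turn z -1.26
[402.9355177   30.53838306]
[399.26739039 -46.6176302 ]
```

```bash
python3 -m creep '[[0,31,-31.5,0,0,0,-1.26],[0,31,-32,0,0,0,0],[0,31,-32,0,0,0,0],[0,31,-32,0,0,0,0],[0,31,-32,0,0,0,0]]'; python3 -m creep '[[0,31,-31.5,0,0,0,0],[0,31,-31.5,0,0,0,0],[0,31,-31.5,0,0,0,0],[0,31,-31.5,0,0,0,0],[0,31,-31.5,0,0,0,0]]';python3 -m creep '[[0,31,-31.5,0,0,0,0],[0,31,-31.5,10,0,0,0],[0,31,-31,20,0,0,0],[0,20,-20,20,0,0,0],[0,0,0,0,0,0,0]]'; python3 -c "
from h import *
go(474.5,27.8,130,17)
snap('wrist','w1')"
```

```text
time_s: 0.78
ee_pos: [258.8, -354.6, 213.8]
ee_rot: [-180.0, -0.0, 17.0]
force: [0.5, -0.1, -0.6]
gripper_width: 91.2
time_s: 1.4
ee_pos: [361.0, -158.7, 213.9]
ee_rot: [180.0, -0.0, 17.0]
force: [0.4, 0.0, -0.3]
gripper_width: 90.6
time_s: 2.02
ee_pos: [434.7, -16.8, 162.5]
ee_rot: [-179.9, 0.2, 17.2]
force: [-0.4, -0.5, 0.4]
gripper_width: 91.4
t 2.02 pos [434.7 -16.8 162.5] rot [-179.93    0.21   17.19] F [-0.4 -0.5  0.4] w 91.4
tool shift x 51.3 y -30.8 z 32.5 turn z 0.19
```

View pics/w1.png

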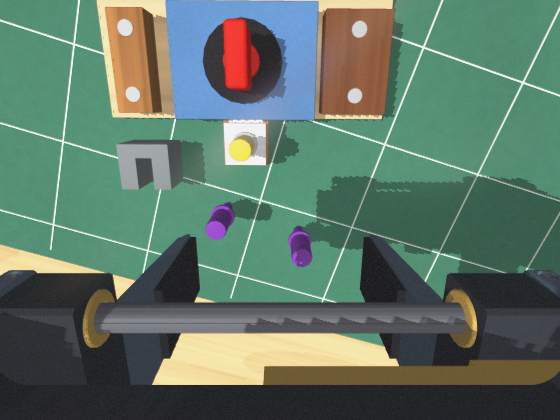

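The wrist view shows the jig head-on. The pin's yellow head is at about (240,148), the rest at (150,163), and the purple decoys at (218,222) and (300,247). I'll enlarge the crop to confirm.

```bash
python3 -c "
import cv2
a=cv2.imread('pics/w1.png'); cv2.imwrite('pics/w1c.png',cv2.resize(a[0:270,95:400][0:200],None,fx=2.6,fy=2.6,interpolation=cv2.INTER_CUBIC))
cv2.imwrite('pics/w1d.png',cv2.resize(a[110:200,110:280],None,fx=4.6,fy=4.6,interpolation=cv2.INTER_CUBIC))"
```

```text
(no output)
```

View pics/w1c.png

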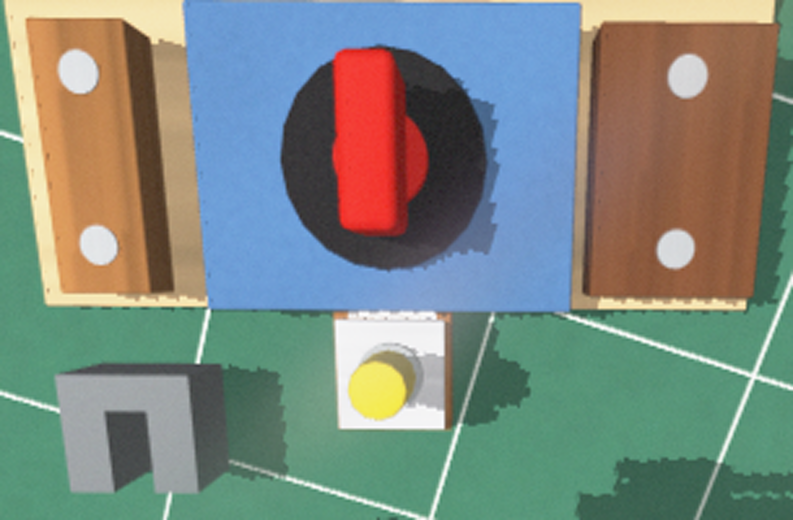

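View pics/w1d.png

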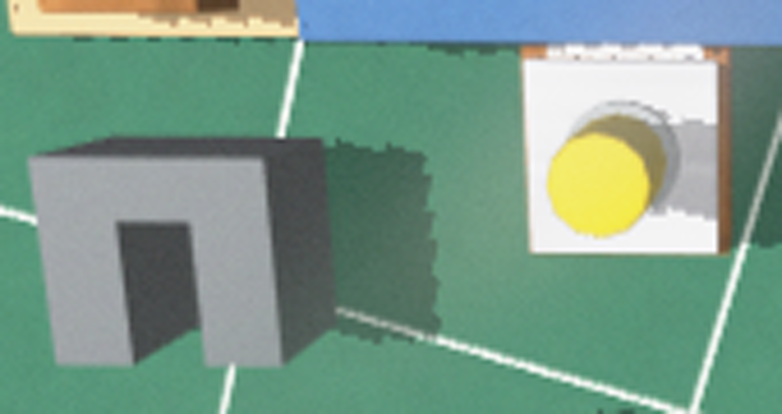

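Run:
```python
from h import *
load('wrist','w1'); np.set_printoptions(precision=2,suppress=True)
D=lambda u,v:cr(u,v,4.6,110,110); E=lambda u,v:cr(u,v,2.6,95,0)
print('pin',ray('wrist',D(598,185),74))
F=lambda pts,mod,x:fit([('wrist',p,m) for p,m in zip(pts,mod)],x)
print('rest',*F([D(28,155),D(264,157),D(282,365),D(57,364)],[(20,22,40),(20,-22,40),(-20,-22,40),(-20,22,40)],[430,106,17]))
print('tile',*F([E(184,2),E(580,2),E(571,309),E(207,309)],[(45,60,34),(45,-60,34),(-45,-60,34),(-45,60,34)],[538,46,17]))
print('lug',*F([D(522,58),D(720,62),D(722,250),D(530,252)],[(18,18,34),(18,-18,34),(-18,-18,34),(-18,18,34)],[475,27,17]))
print('stop',*F([E(25,18),E(125,18),E(155,292),E(60,290)],[(40,15,34),(40,-15,34),(-40,-15,34),(-40,15,34)],[511,134,17]))
```

```text
pin [473.37  27.5   74.  ]
rest [429.02 106.41  16.7 ] [[ 0.01  0.06]
 [-0.07  0.02]
 [ 0.17  0.04]
 [-0.1  -0.12]]
tile [536.22  46.37  16.97] [[-1.4  -0.84]
 [ 0.57 -0.42]
 [ 0.09  1.14]
 [ 0.27  0.73]]
lug [473.46  27.21  16.81] [[ 0.63  0.27]
 [-0.58 -0.35]
 [-0.74  0.35]
 [ 0.67 -0.31]]
stop [509.81 134.79  16.76] [[ 0.06 -0.75]
 [-0.02 -0.48]
 [-0.73  0.55]
 [ 0.65  1.07]]
```

```bash
python3 -m creep '[[0,0,0,0,0,0,0],[0,0,0,0,0,0,0]]'; python3 -c "
from h import *
go(474,27.5,130,17)"
```

```text
time_s: 2.33
ee_pos: [435.4, -18.9, 164.7]
ee_rot: [180.0, -0.1, 16.9]
force: [0.9, 0.2, -0.1]
gripper_width: 91.1
t 2.33 pos [435.4 -18.9 164.7] rot [ 1.7996e+02 -7.0000e-02  1.6920e+01] F [ 0.9  0.2 -0.1] w 91.1
tool shift x 50.5 y -33.2 z 34.7 turn z -0.08
```

```bash
python3 -m creep '[[0.3,25,-17,10,0,0,0],[0.5,25.5,-16,15,0,0,0],[0.5,0,0,20,0,0,0],[0.5,0,0,15,0,0,0],[0.5,0,0,0,0,0,0]]' 30; python3 -c "
from h import *
go(474,27.5,43,17)
snap('wrist','w2')"
```

```text
time_s: 2.95
ee_pos: [473.3, 27.7, 103.5]
ee_rot: [-180.0, 0.1, 17.0]
force: [-0.4, 0.6, -0.1]
gripper_width: 46.3
t 2.95 pos [473.3  27.7 103.5] rot [-1.7998e+02  1.0000e-01  1.6950e+01] F [-0.4  0.6 -0.1] w 46.3
tool shift x 0.6 y 0.4 z 60.5 turn z -0.05
```

View pics/w2.png

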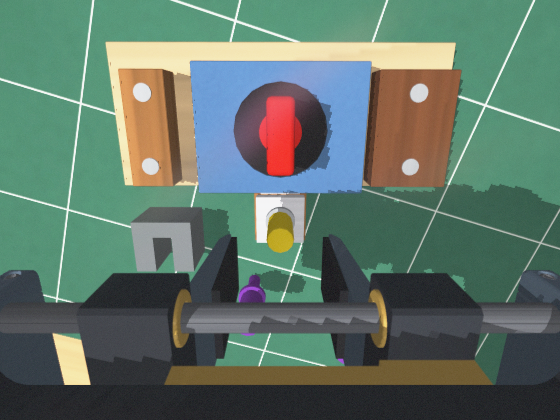

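The jaws at (230,240) and (330,240) straddle the yellow head at (280,233), centred, so I descend and grip.

```bash
python3 -m creep '[[0.5,0.5,0.3,20,0,0,0],[0.5,0,0,20,0,0,0],[0.5,0,0,12,0,0,0],[0.5,0,0,8,0,0,0],[0.5,0,0,0,0,0,0]]' 30; python3 -m creep '[[0.95,0,0,0,0,0,0],[0.95,0,0,0,0,0,0],[0.95,0,0,0,0,0,0],[0.95,0,0,0,0,0,0]]' 30;python3 -c "
from h import *
go(474,27.5,43,17)"
```

```text
time_s: 3.62
ee_pos: [474.6, 28.0, 43.9]
ee_rot: [180.0, 0.0, 17.0]
force: [0.0, 0.5, -0.4]
gripper_width: 45.4
time_s: 4.12
ee_pos: [474.8, 28.1, 44.2]
ee_rot: [180.0, -0.0, 17.0]
force: [0.0, 0.1, 1.2]
gripper_width: 17.2
t 4.12 pos [474.8  28.1  44.2] rot [ 1.7998e+02 -3.0000e-02  1.7000e+01] F [0.  0.1 1.2] w 17.2
tool shift x -0.9 y 0.4 z 1.2 turn z 0.0
```

```bash
python3 -m creep '[[0.95,0,0,-5,0,0,0],[0.95,0,0,-15,0,0,0],[0.95,0,0,-20,0,0,0],[0.95,0,0,-20,0,0,0],[0.95,0,0,0,0,0,0]]' 30; python3 -c "
from h import *
go(424.9,104.9,104,17)
snap('scene','s2',(200,90,370,215),4.6)"
```

```text
time_s: 4.75
ee_pos: [475.6, 28.2, 105.2]
ee_rot: [179.9, -0.2, 17.0]
force: [0.2, -0.2, -1.2]
gripper_width: 17.5
t 4.75 pos [475.6  28.2 105.2] rot [179.94  -0.19  17.  ] F [ 0.2 -0.2 -1.2] w 17.5
tool shift x -26.1 y -88.2 z 1.2 turn z 0.0
```

View pics/s2.png

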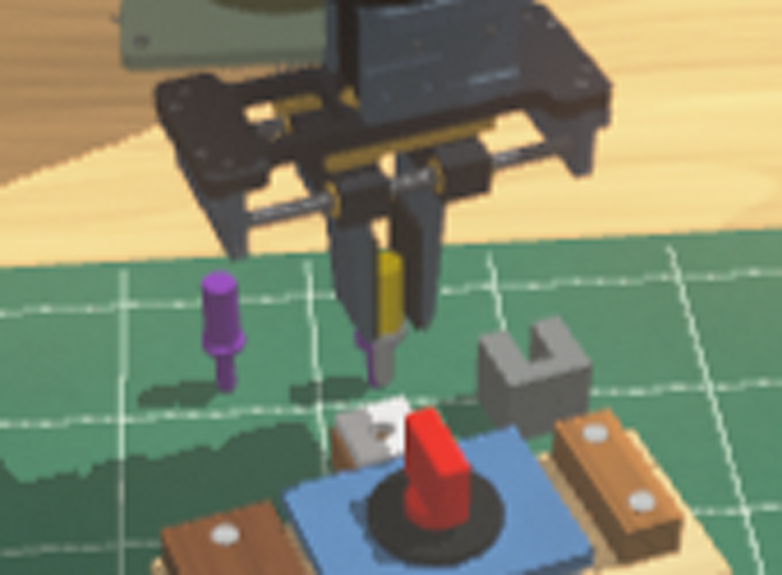

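The pin is held and clear of the jig; the empty hole in the white lug shows at (380,432). Next I move over the rest.

```bash
python3 -m creep '[[0.95,-5,-18,0,0,0,0],[0.95,-7,-25,0,0,0,0],[0.95,-7,-25,0,0,0,0],[0.95,-5.6,-20,0,0,0,0],[0.95,0,0,0,0,0,0]]' 30;  python3 -m creep '[[0.95,0,0,10,0,0,0],[0.95,0,0,0,0,0,0],[0.95,0,0,0,0,0,0]]' 30; python3 -c "
from h import *
go(425.7,105.3,104,17)
snap('scene','s3',(270,100,370,200),6); snap('top','t3',(190,210,320,310),6);snap('wrist','w3')"
```

```text
time_s: 5.42
ee_pos: [423.3, 106.2, 103.1]
ee_rot: [-180.0, 0.1, 17.2]
force: [-0.6, -1.1, -0.4]
gripper_width: 17.5
time_s: 5.8
ee_pos: [425.4, 104.7, 93.6]
ee_rot: [180.0, 0.0, 17.0]
force: [0.4, 0.1, -0.2]
gripper_width: 17.3
t 5.80 pos [425.4 104.7  93.6] rot [1.800e+02 4.000e-02 1.695e+01] F [ 0.4  0.1 -0.2] w 17.3
tool shift x 0.5 y -0.5 z -10.4 turn z -0.05
```

View pics/s3.png

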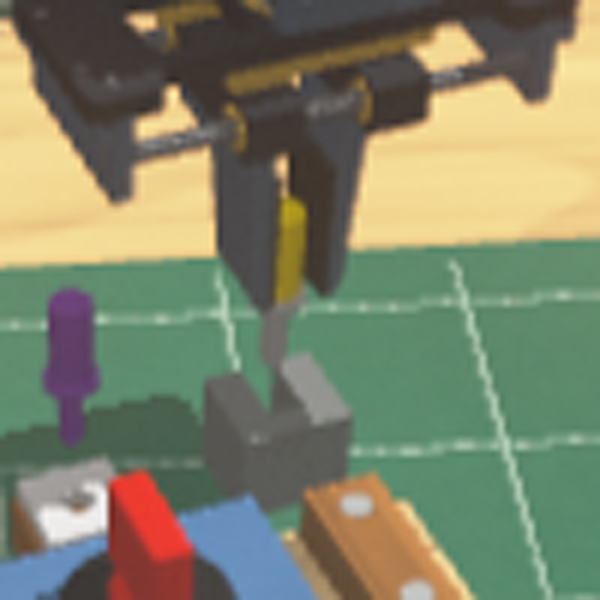

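View pics/w3.png

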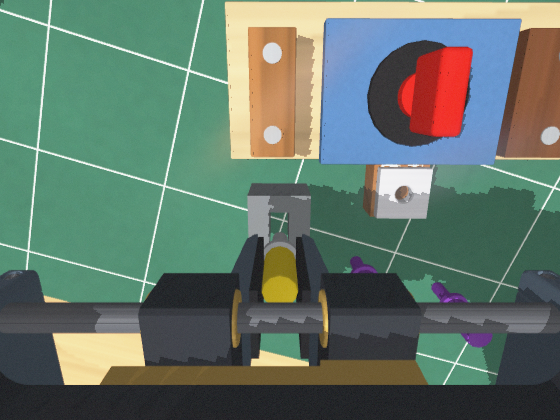

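The wrist view has the notch centre at about x=279 and the pin's collar at (280,245), so they are lined up. I lower it.

```bash
python3 -m creep '[[0.95,0.3,-0.3,10,0,0,0],[0.95,0,0,10,0,0,0],[0.95,0,0,10,0,0,0],[0.95,0,0,6,0,0,0],[0.95,0,0,0,0,0,0]]' 30;  python3 -m creep '[[0.95,0,0,4,0,0,0],[0.95,0,0,2,0,0,0],[0.95,0,0,0,0,0,0]]' 30; python3 -c "
from h import *
go(425.7,105.3,50,17)
snap('scene','s4',(270,100,370,200),6)"
```

```text
time_s: 6.58
ee_pos: [425.1, 105.4, 57.3]
ee_rot: [180.0, 0.1, 17.0]
force: [-0.2, -0.5, -0.8]
gripper_width: 17.2
time_s: 6.95
ee_pos: [425.5, 105.5, 51.9]
ee_rot: [180.0, 0.0, 17.0]
force: [0.4, 0.0, -0.2]
gripper_width: 17.5
t 6.95 pos [425.5 105.5  51.9] rot [180.   0.  17.] F [ 0.4  0.  -0.2] w 17.5
tool shift x 0.2 y 0.2 z 1.9 turn z 0.0
```

View pics/s4.png

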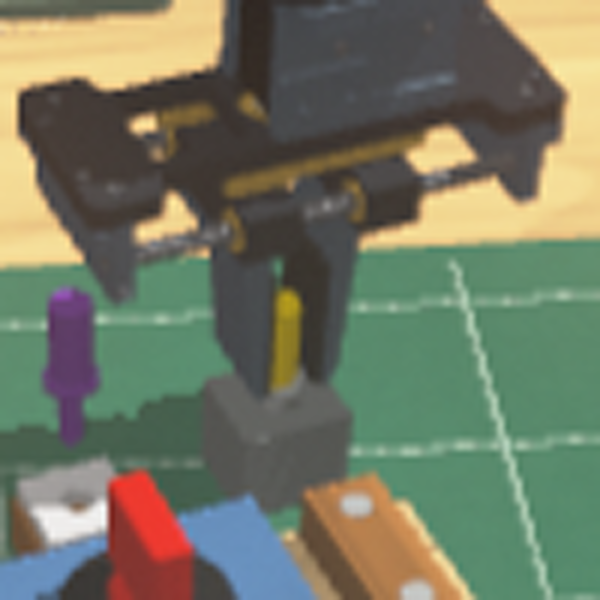

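The pin is in the notch with its collar about 1–2 mm above the top. I ease it down the rest of the way until contact shows.

```bash
python3 -m creep '[[0.95,0,0,1,0,0,0],[0.95,0,0,0.7,0,0,0],[0.95,0,0,0,0,0,0]]' 30;python3 -m creep '[[0.7,0,0,0,0,0,0],[0.7,0,0,0,0,0,0],[0.7,0,0,0,0,0,0]]' 30
```

```text
time_s: 7.38
ee_pos: [425.5, 105.5, 50.3]
ee_rot: [180.0, -0.0, 17.0]
force: [-0.1, -0.0, -0.6]
gripper_width: 17.3
time_s: 7.75
ee_pos: [425.6, 105.5, 50.3]
ee_rot: [180.0, -0.0, 17.0]
force: [0.4, -0.9, 0.6]
gripper_width: 27.4
```

```bash
python3 -m creep '[[0.7,0,0,-5,0,0,0],[0.6,0,0,-15,0,0,0],[0.5,0,0,-25,0,0,0],[0.4,0,0,-25,0,0,0],[0.3,0,0,-20,0,0,0]]' 30;python3 -c "
from h import *
go(488.2,-352,130,-8.3)
snap('scene','s5',(270,100,370,200),6)"
```

```text
time_s: 8.38
ee_pos: [425.7, 105.5, 141.6]
ee_rot: [180.0, -0.1, 17.0]
force: [-0.0, 0.7, 0.1]
gripper_width: 62.0
t 8.38 pos [425.7 105.5 141.6] rot [ 1.7999e+02 -7.0000e-02  1.7000e+01] F [-0.   0.7  0.1] w 62.0
tool shift x -74.0 y 455.8 z 11.6 turn z 25.3
```

View pics/s5.png

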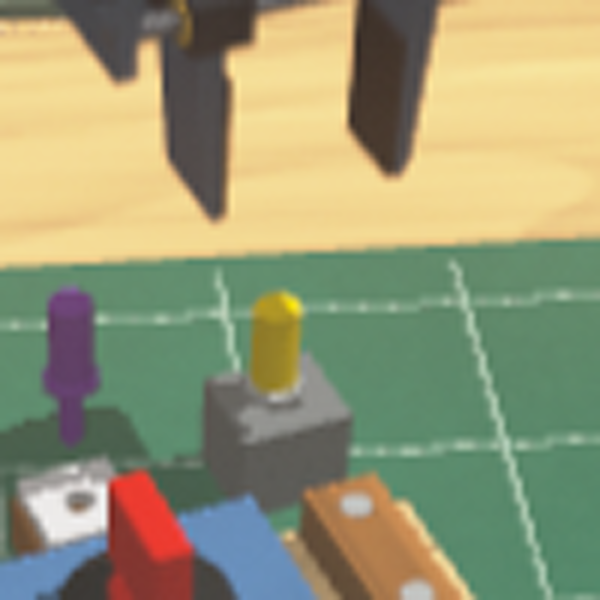

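The pin hangs in the rest (head at (276,340), collar on the block). Now I go to the spacer.

```bash
python3 -m creep '[[0.3,-5,30,0,0,0,0],[0.3,-7.5,47,0,0,0,0],[0.3,-7.5,47,0,0,0,0],[0.3,-7.5,47,0,0,0,0],[0.3,-7.5,47,0,0,0,0]]'; python3 -m creep '[[0.4,-7.5,47,0,0,0,0],[0.4,-7.5,47,0,0,0,0],[0.4,-7.5,47,0,0,0,0],[0.4,-7.5,47,0,0,0,0],[0.4,-5,30,0,0,0,8.3]]';python3 -m creep '[[0.4,0,0,0,0,0,8.5],[0.4,0,0,0,0,0,8.5],[0.4,0,0,0,0,0,0],[0.4,0,0,0,0,0,0]]';python3 -c "
from h import *
go(488.2,-352,100,-8.3)
snap('wrist','w5')"
```

```text
time_s: 9.05
ee_pos: [455.8, -114.8, 140.1]
ee_rot: [180.0, -0.0, 17.0]
force: [0.4, 1.0, -0.4]
gripper_width: 63.8
time_s: 9.68
ee_pos: [486.0, -334.1, 139.7]
ee_rot: [180.0, 0.0, 8.4]
force: [0.1, 0.6, 0.4]
gripper_width: 55.1
time_s: 10.18
ee_pos: [486.0, -331.8, 140.1]
ee_rot: [-180.0, 0.0, -8.2]
force: [-0.2, 0.1, 0.5]
gripper_width: 54.9
t 10.18 pos [ 486.  -331.8  140.1] rot [-1.80e+02  1.00e-02 -8.17e+00] F [-0.2  0.1  0.5] w 54.9
tool shift x 5.1 y 19.7 z 40.1 turn z 0.13
```

View pics/w5.png

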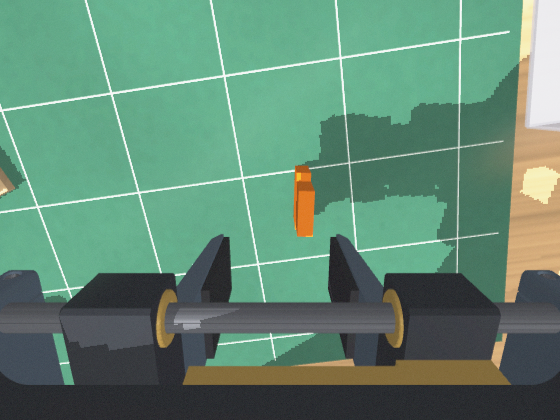

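```bash
python3 -m creep '[[0.4,2.5,10,0,0,0,0],[0.4,2.5,9.7,10,0,0,0.1],[0.4,0,0,0,0,0,0],[0.4,0,0,0,0,0,0]]'; python3 -c "
from h import *
go(488.2,-352,100,-8.3)
snap('wrist','w6')
im=cv2.imread('pics/w6.png'); cv2.imwrite('pics/w6c.png',cv2.resize(im[150:270,200:360],None,fx=5,fy=5,interpolation=cv2.INTER_CUBIC))"
```

```text
time_s: 10.72
ee_pos: [488.0, -352.2, 129.9]
ee_rot: [-180.0, 0.0, -8.4]
force: [-0.9, 1.3, -0.1]
gripper_width: 54.8
t 10.72 pos [ 488.  -352.2  129.9] rot [-1.7997e+02  4.0000e-02 -8.4100e+00] F [-0.9  1.3 -0.1] w 54.8
tool shift x 0.2 y -0.2 z 29.9 turn z -0.11
```

View pics/w6c.png

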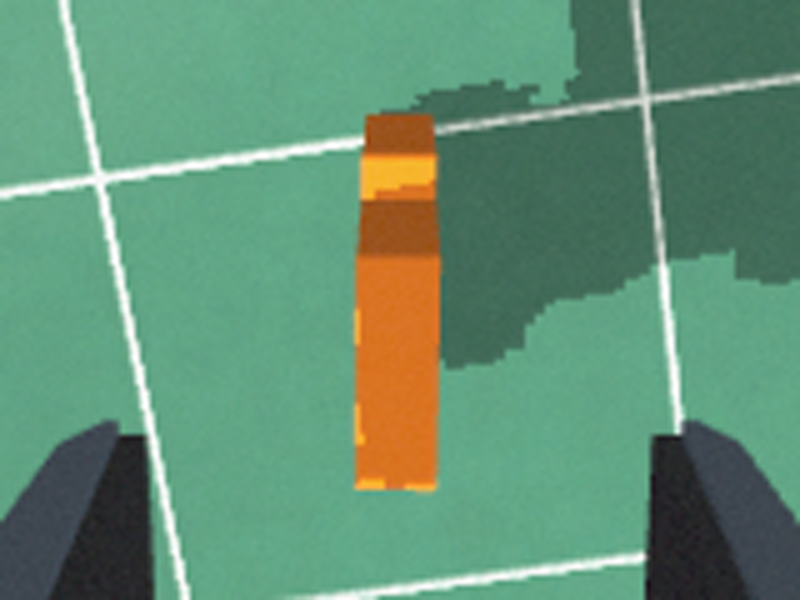

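The spacer is centred (column about 280) and parallel between the jaws. I check its x, then descend.

```bash
python3 - <<'E'
from h import *
load('wrist','w6'); D=lambda u,v:cr(u,v,5,200,150)
print(*fit([('wrist',D(357,256),(18,6,70)),('wrist',D(440,256),(18,-6,70)),('wrist',D(437,486),(-18,-6,70)),('wrist',D(356,486),(-18,6,70))],[488,-352,-8]))
E
python3 -m creep '[[0.4,0,0,20,0,0,0],[0.4,0,0,25,0,0,0],[0.4,0,0,25,0,0,0],[0.4,0,0,20,0,0,0],[0.4,0,0,9,0,0,0]]'; python3 -m creep '[[0.4,0,0,0,0,0,0],[0.95,0,0,0,0,0,0],[0.95,0,0,0,0,0,0],[0.95,0,0,0,0,0,0],[0.95,0,0,0,0,0,0]]' 40
```

```text
[ 488.16792661 -352.09302496   -8.9136951 ] [[-0.1551013  -0.37165794]
 [ 0.12639058 -0.2436177 ]
 [-0.00682979  0.39889235]
 [ 0.03595134  0.28068483]]
time_s: 11.4
ee_pos: [487.8, -351.6, 30.4]
ee_rot: [-180.0, 0.1, -8.4]
force: [-0.3, 0.1, 0.2]
gripper_width: 54.7
time_s: 12.02
ee_pos: [488.3, -352.2, 31.5]
ee_rot: [180.0, -0.0, -8.4]
force: [0.2, 0.7, 0.6]
gripper_width: 17.2
```

```bash
python3 -m creep '[[0.95,0,0,0,0,0,0],[0.95,0,0,0,0,0,0],[0.95,0,0,0,0,0,0]]' 40; python3 -m creep '[[0.95,0,0,-5,0,0,0],[0.95,0,0,-15,0,0,0],[0.95,0,0,-20,0,0,0],[0.95,0,0,-20,0,0,0],[0.95,0,0,-20,0,0,0]]' 40; python3 -m creep '[[0.95,0,0,0,0,0,0]]'; python3 -c "
from h import *
go(488.2,-352,100,17)
snap('scene','s6',(40,120,180,225),5.5)"
```

```text
time_s: 12.4
ee_pos: [488.2, -352.2, 31.4]
ee_rot: [180.0, -0.0, -8.4]
force: [-0.6, -0.3, 1.2]
gripper_width: 11.7
time_s: 13.02
ee_pos: [488.4, -352.3, 113.0]
ee_rot: [180.0, -0.1, -8.4]
force: [1.3, 0.3, -1.2]
gripper_width: 11.5
time_s: 13.15
ee_pos: [489.3, -353.0, 113.8]
ee_rot: [179.9, -0.3, -8.4]
force: [0.0, 0.6, -0.8]
gripper_width: 11.6
t 13.15 pos [ 489.3 -353.   113.8] rot [179.86  -0.26  -8.39] F [ 0.   0.6 -0.8] w 11.6
tool shift x -1.3 y -0.8 z 13.8 turn z -25.39
```

View pics/s6.png

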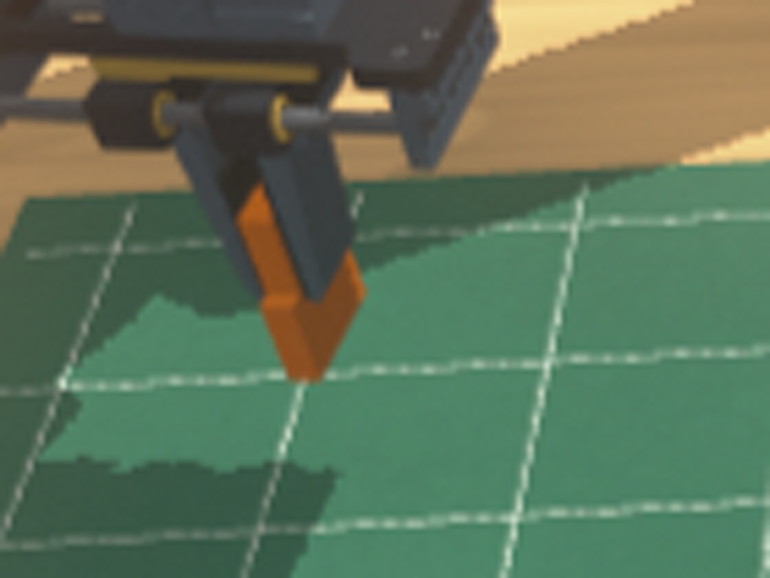

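The spacer is held upright and lifted. I raise it more, turn to the jig's yaw and carry it over.

```bash
python3 -m creep '[[0.95,0,0,-20,0,0,0],[0.95,0,0,-20,0,0,-8.4],[0.95,0,0,0,0,0,-8.5],[0.95,0,0,0,0,0,-8.5],[0.95,0,0,0,0,0,0]]'; python3 -m creep '[[0.95,10,-25,0,0,0,0],[0.95,16,-43,0,0,0,0],[0.95,16,-43,0,0,0,0],[0.95,16,-43,0,0,0,0],[0.95,16,-43,0,0,0,0]]';python3 -m creep '[[0.95,16,-43,0,0,0,0],[0.95,16,-43,0,0,0,0],[0.95,16,-43,0,0,0,0],[0.95,16,-43,0,0,0,0],[0.95,16,-42,0,0,0,0]]';python3 -m creep '[[0.95,9,-24,0,0,0,0],[0.95,0,0,0,0,0,0],[0.95,0,0,0,0,0,0]]';python3 -c "
from h import *
go(517.8,112.1,100,17)"
```

```text
time_s: 13.82
ee_pos: [487.7, -351.8, 150.3]
ee_rot: [-179.9, 0.1, 16.9]
force: [0.9, -0.6, -1.2]
gripper_width: 11.7
time_s: 14.45
ee_pos: [501.0, -140.6, 150.8]
ee_rot: [-180.0, 0.0, 16.8]
force: [0.0, -0.3, -1.8]
gripper_width: 11.9
time_s: 15.08
ee_pos: [514.9, 87.4, 150.8]
ee_rot: [180.0, 0.0, 16.8]
force: [-0.5, -0.1, -0.0]
gripper_width: 11.8
time_s: 15.45
ee_pos: [516.5, 110.8, 150.9]
ee_rot: [180.0, 0.1, 16.9]
force: [-0.9, 0.4, -1.1]
gripper_width: 11.9
t 15.45 pos [516.5 110.8 150.9] rot [1.7997e+02 6.0000e-02 1.6940e+01] F [-0.9  0.4 -1.1] w 11.9
tool shift x 1.6 y -0.8 z 50.9 turn z -0.06
```

```bash
python3 -m creep '[[0.95,1.6,-0.8,15,0,0,-0.1],[0.95,0,0,20,0,0,0],[0.95,0,0,20,0,0,0],[0.95,0,0,15,0,0,0],[0.95,0,0,0,0,0,0]]'; python3 -m creep '[[0.95,0,0,0,0,0,0],[0.95,0,0,0,0,0,0]]';python3 -c "
from h import *
go(517.8,112.1,100,17)
snap('wrist','w7');snap('scene','s7',(220,120,370,235),5.2);snap('top','t7',(190,170,320,270),6)"
```

```text
time_s: 16.08
ee_pos: [517.1, 112.0, 79.7]
ee_rot: [-180.0, 0.2, 17.0]
force: [0.4, -0.9, -0.4]
gripper_width: 11.7
time_s: 16.32
ee_pos: [518.7, 112.8, 82.0]
ee_rot: [180.0, -0.1, 17.1]
force: [0.6, -0.4, -0.8]
gripper_width: 11.8
t 16.32 pos [518.7 112.8  82. ] rot [ 1.7998e+02 -9.0000e-02  1.7100e+01] F [ 0.6 -0.4 -0.8] w 11.8
tool shift x -1.1 y 0.4 z -18.0 turn z 0.1
```

View pics/w7.png

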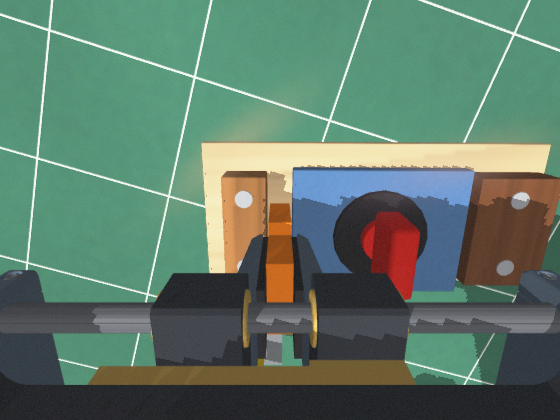

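View pics/s7.png

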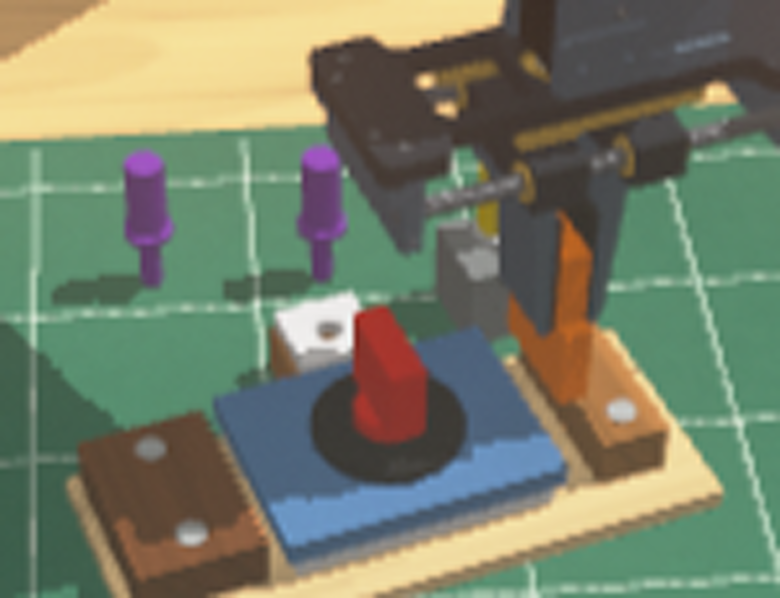

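View pics/t7.png

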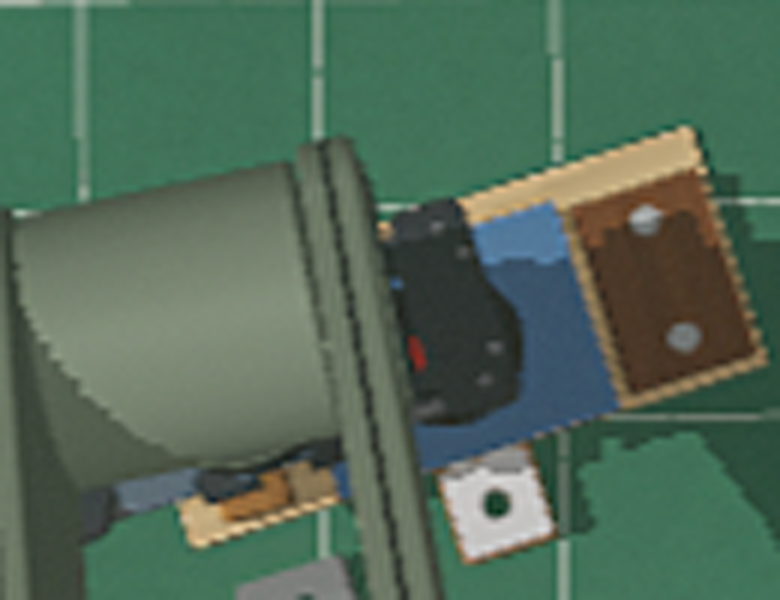

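```bash
python3 -c "
import cv2
im=cv2.imread('pics/w7.png'); cv2.imwrite('pics/w7c.png',cv2.resize(im[150:310,210:330],None,fx=5,fy=3.75,interpolation=cv2.INTER_CUBIC))"
```

```text
(no output)
```

View pics/w7c.png

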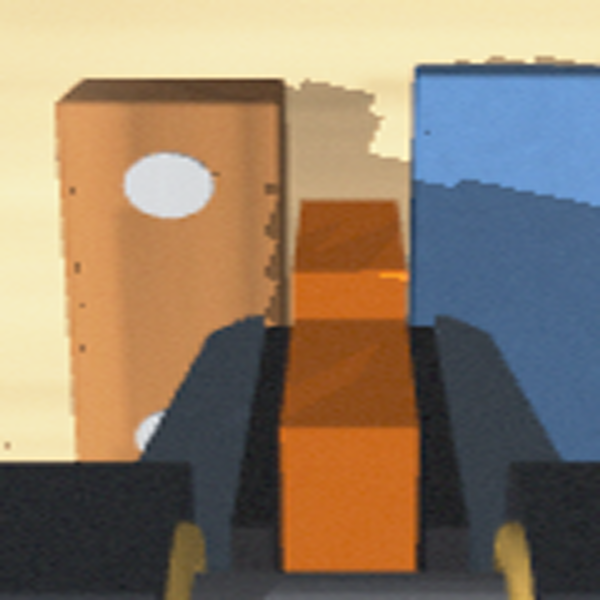

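Run:
```python
from h import *
load('wrist','w7')
c=lambda u,v:((u+.5)/5-.5+210,(v+.5)/3.75-.5+150)
a=np.radians(17); R=np.array([[np.cos(a),np.sin(a)],[-np.sin(a),np.cos(a)]]); o=np.array([518.2,112.4])
for n,u,v,z in [('stop+x',282.5,103,34),('stop low',285,320,34),('tile+x',414,72,34),('tile low',411,320,34),('foot L',302,200,50),('foot R',399,200,50),('shL',293,270,86),('shR',409,270,86),('topL',281,427,120),('topR',419,427,120)]:
    print(n,(R@(ray('wrist',c(u,v),z)[:2]-o)).round(2))
```

```text
stop+x [38.34  9.44]
stop low [-2.62  9.54]
tile+x [43.86 -7.86]
tile low [-2.61 -8.01]
foot L [25.19  6.53]
foot R [25.2  -5.62]
shL [25.41  6.52]
shR [25.42 -5.64]
topL [18.07  6.54]
topR [18.08 -5.44]
```

In jig y the spacer's centre is 0.3 mm from the gap's centre, with 2.6 mm clearance each side, and its edges are parallel to the gap. I lower it.

```bash
python3 -m creep '[[0.95,-0.5,-0.3,8,0,0,0],[0.95,0,0,8,0,0,0],[0.95,0,0,8,0,0,0],[0.95,0,0,4,0,0,0],[0.95,0,0,0,0,0,0]]'; python3 -m creep '[[0.95,0,0,3,0,0,0],[0.95,0,0,3,0,0,0],[0.95,0,0,3,0,0,0],[0.95,0,0,0,0,0,0],[0.95,0,0,0,0,0,0]]';python3 -c "
from h import *
go(517.8,112.1,41.4,17)"
```

```text
time_s: 17.1
ee_pos: [517.3, 112.8, 52.8]
ee_rot: [-180.0, 0.1, 17.1]
force: [0.2, 0.6, -1.3]
gripper_width: 12.1
time_s: 17.73
ee_pos: [517.6, 112.9, 44.3]
ee_rot: [180.0, -0.0, 17.1]
force: [0.2, 1.3, 0.0]
gripper_width: 11.9
t 17.73 pos [517.6 112.9  44.3] rot [ 1.7999e+02 -1.0000e-02  1.7100e+01] F [0.2 1.3 0. ] w 11.9
tool shift x -0.1 y 0.8 z 2.9 turn z 0.1
```

```bash
python3 -m creep '[[0.95,0,0,1.5,0,0,0],[0.95,0,0,1,0,0,0],[0.95,0,0,0.3,0,0,0],[0.95,0,0,0,0,0,0],[0.95,0,0,0,0,0,0]]';python3 -m creep '[[0.95,0,0,0.4,0,0,0],[0.95,0,0,0,0,0,0]]';python3 -c "
from h import *
go(517.8,112.1,41.4,17)"
```

```text
time_s: 18.35
ee_pos: [517.6, 112.9, 41.4]
ee_rot: [180.0, -0.0, 17.1]
force: [1.0, 0.3, 0.5]
gripper_width: 11.9
time_s: 18.6
ee_pos: [517.6, 112.9, 41.4]
ee_rot: [180.0, -0.0, 17.1]
force: [-0.6, 0.3, 2.9]
gripper_width: 11.6
t 18.60 pos [517.6 112.9  41.4] rot [ 1.7999e+02 -1.0000e-02  1.7100e+01] F [-0.6  0.3  2.9] w 11.6
tool shift x -0.1 y 0.8 z -0.0 turn z 0.1
```

It touches the bed at the expected height (41.4 mm, 3 N). I release it and lift off.

```bash
python3 -m creep '[[0.7,0,0,0,0,0,0],[0.7,0,0,0,0,0,0],[0.7,0,0,0,0,0,0]]';python3 -m creep '[[0.7,0,0,-10,0,0,0],[0.7,0,0,-20,0,0,0],[0.7,0,0,-25,0,0,0],[0.7,0,0,-25,0,0,0],[0.5,0,0,0,0,0,0]]';python3 -c "
from h import *
go(536,46.5,140,17)
snap('wrist','w8');snap('scene','s8',(220,120,370,235),5.2)"
```

```text
time_s: 18.98
ee_pos: [517.5, 112.9, 40.9]
ee_rot: [180.0, 0.0, 17.1]
force: [-0.4, -0.2, -0.0]
gripper_width: 27.1
time_s: 19.6
ee_pos: [519.1, 113.2, 123.3]
ee_rot: [180.0, -0.3, 17.1]
force: [-0.7, 0.0, -0.2]
gripper_width: 34.4
t 19.60 pos [519.1 113.2 123.3] rot [179.96  -0.3   17.1 ] F [-0.7  0.  -0.2] w 34.4
tool shift x -3.5 y 68.7 z -16.7 turn z 0.1
```

View pics/w8.png

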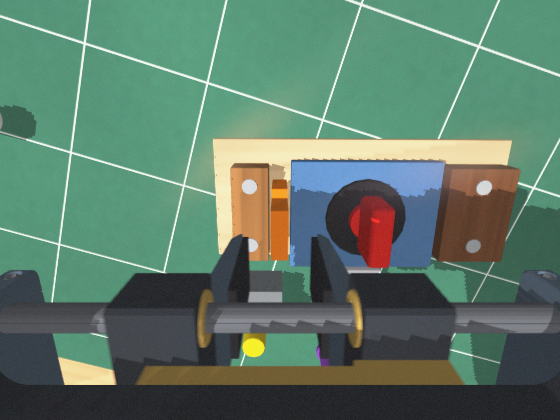

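View pics/s8.png

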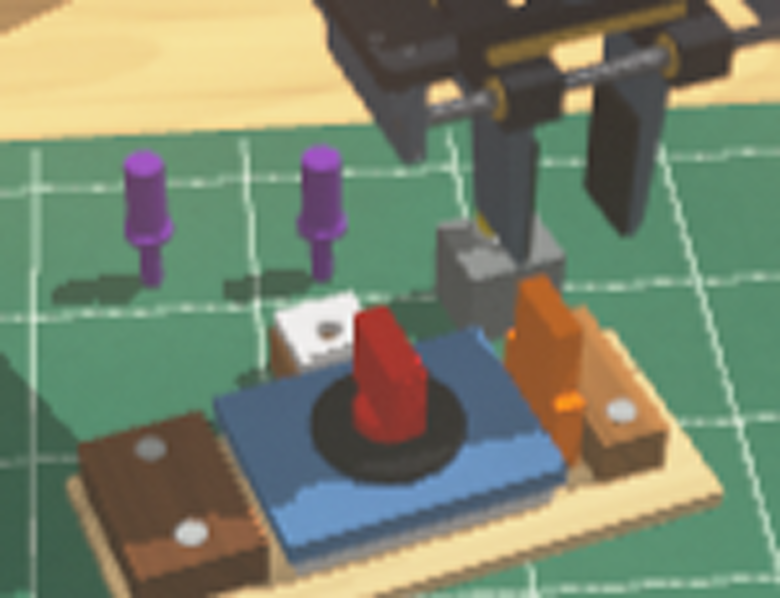

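The spacer stands upright between tile and stop in the wide gap. Next I check the handle's position.

```bash
python3 - <<'E'
from h import *
print(ray('top',cr(384,222,6,200,190),84))
load('wrist','w8')
print('w8 handle top', ray('wrist',(379,231),84))
import cv2
im=cv2.imread('pics/w8.png'); cv2.imwrite('pics/w8c.png',cv2.resize(im[150:280,210:450],None,fx=3.3,fy=3.3,interpolation=cv2.INTER_CUBIC))
E
python3 -m creep '[[0.5,0,20,0,0,0,0],[0.5,-1,25,0,0,0,0],[0.5,-2,22.5,0,0,0,0],[0.5,0,0,0,0,0,0],[0.5,0,0,0,0,0,0]]'; python3 -c "
from h import *
go(537,47,50,17)
snap('wrist','w9')"
```

```text
[536.91393874  47.86784182  84.        ]
w8 handle top [541.46053821  51.01103381  84.        ]
time_s: 20.32
ee_pos: [534.2, 47.2, 120.4]
ee_rot: [-180.0, 0.1, 17.1]
force: [0.5, -0.1, 0.6]
gripper_width: 45.5
t 20.32 pos [534.2  47.2 120.4] rot [-1.7997e+02  7.0000e-02  1.7060e+01] F [ 0.5 -0.1  0.6] w 45.5
tool shift x 2.6 y 1.0 z 70.4 turn z 0.06
```

View pics/w9.png

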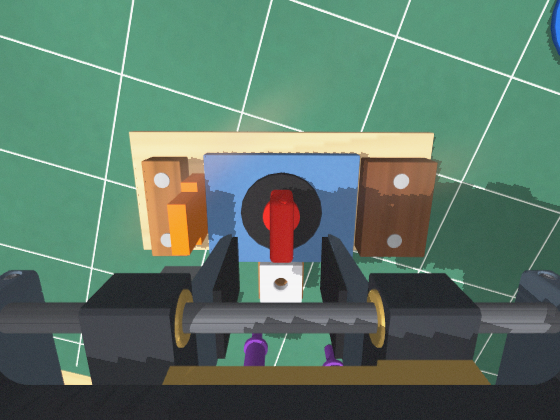

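View pics/w8c.png

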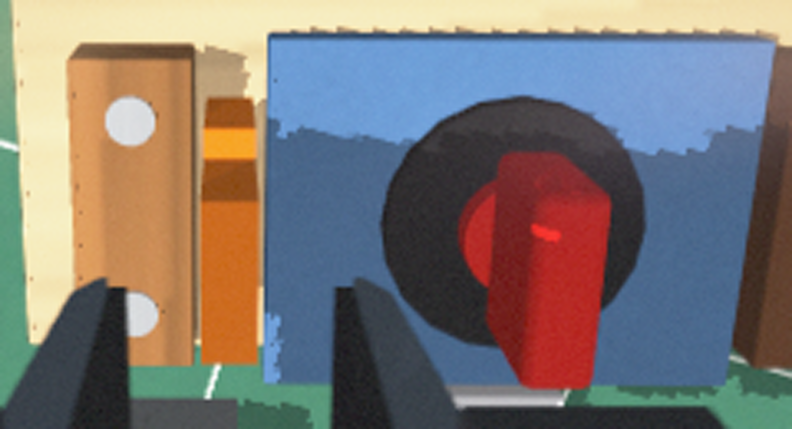

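The handle (282,225) is between the jaws (237 and 323), about 1 mm off centre. I descend and grip.

```bash
python3 -m creep '[[0.5,2.5,0.7,15,0,0,0],[0.5,0,0,20,0,0,0],[0.5,0,0,20,0,0,0],[0.5,0,0,12,0,0,0],[0.5,0,0,0,0,0,0]]';python3 -m creep '[[0.5,0,0,3,0,0,0],[0.9,0,0,0,0,0,0],[0.9,0,0,0,0,0,0],[0.9,0,0,0,0,0,0],[0.9,0,0,0,0,0,0]]' 30; python3 -c "
from h import *
go(537,47,50,17)
snap('scene','s9',(220,120,370,235),5.2)"
```

```text
time_s: 21.0
ee_pos: [536.3, 47.8, 52.8]
ee_rot: [-180.0, 0.1, 17.1]
force: [0.6, 0.2, -0.2]
gripper_width: 45.7
time_s: 21.62
ee_pos: [537.4, 47.4, 51.3]
ee_rot: [180.0, -0.0, 17.0]
force: [-0.2, -0.9, 1.3]
gripper_width: 16.1
t 21.62 pos [537.4  47.4  51.3] rot [ 1.7999e+02 -3.0000e-02  1.7020e+01] F [-0.2 -0.9  1.3] w 16.1
tool shift x -0.5 y 0.3 z 1.3 turn z 0.02
```

View pics/s9.png

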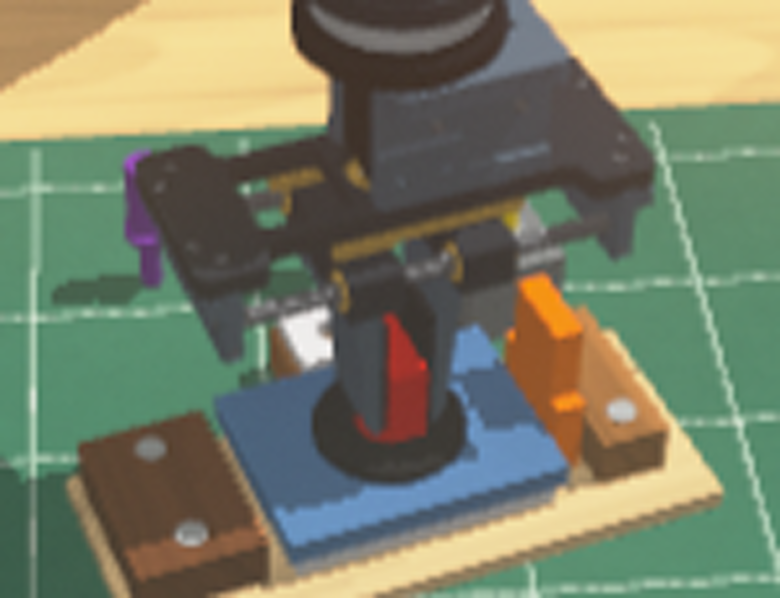

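The handle is gripped at 16.1 mm. I push toward the stop in small steps.

```bash
python3 -m creep '[[0.9,0,-0.8,0,0,0,0],[0.9,0,-0.8,0,0,0,0],[0.9,0,-0.8,0,0,0,0],[0.9,0,-0.8,0,0,0,0],[0.9,0,0,0,0,0,0]]' 40;python3 -m creep '[[0.9,0,-0.5,0,0,0,0],[0.9,0,-0.5,0,0,0,0],[0.9,0,0,0,0,0,0],[0.9,0,0,0,0,0,0]]' 40; python3 -c "
from h import *
go(537,47,50,17)"
```

```text
time_s: 22.3
ee_pos: [536.4, 50.7, 51.3]
ee_rot: [180.0, -0.0, 17.1]
force: [-0.3, -1.0, 5.6]
gripper_width: 15.9
time_s: 22.8
ee_pos: [536.1, 51.5, 51.3]
ee_rot: [180.0, -0.0, 17.1]
force: [-0.4, -2.5, 5.6]
gripper_width: 15.8
t 22.80 pos [536.1  51.5  51.3] rot [ 1.7998e+02 -3.0000e-02  1.7100e+01] F [-0.4 -2.5  5.6] w 15.8
tool shift x -0.5 y 4.6 z 1.3 turn z 0.1
```

```bash
python3 -m creep '[[0.9,0,-0.5,-0.3,0,0,0],[0.9,0,0,0,0,0,0],[0.9,0,0,0,0,0,0]]' 40;python3 -m creep '[[0.9,0,-0.5,0,0,0,0],[0.9,0,0,0,0,0,0],[0.9,0,0,0,0,0,0]]' 40; python3 -c "
from h import *
go(537,47,50,17)"
```

```text
time_s: 23.18
ee_pos: [535.9, 52.1, 51.3]
ee_rot: [180.0, -0.0, 17.1]
force: [-0.0, -1.8, 3.4]
gripper_width: 16.0
time_s: 23.55
ee_pos: [535.8, 52.6, 51.3]
ee_rot: [180.0, -0.0, 17.1]
force: [0.5, -1.7, 2.4]
gripper_width: 15.5
t 23.55 pos [535.8  52.6  51.3] rot [ 1.7999e+02 -2.0000e-02  1.7100e+01] F [ 0.5 -1.7  2.4] w 15.5
tool shift x -0.5 y 5.7 z 1.3 turn z 0.1
```

```bash
for i in 1 2; do python3 -m creep '[[0.9,0,-0.4,0,0,0,0],[0.9,0,0,0,0,0,0],[0.9,0,0,0,0,0,0]]' 40; done
```

```text
time_s: 23.92
ee_pos: [535.8, 52.6, 51.3]
ee_rot: [180.0, -0.0, 17.1]
force: [2.0, -4.6, 1.5]
gripper_width: 15.8
time_s: 24.3
ee_pos: [535.8, 52.5, 51.3]
ee_rot: [179.9, -0.0, 17.1]
force: [2.4, -5.8, 2.2]
gripper_width: 16.2
```

```bash
python3 -m creep '[[0.9,0,-0.4,0,0,0,0],[0.9,0,0,0,0,0,0],[0.9,0,0,0,0,0,0]]' 40;python3 -m creep '[[0.9,0,-0.3,0,0,0,0],[0.9,0,0,0,0,0,0],[0.9,0,0,0,0,0,0]]' 40;  python3 -c "
from h import *
go(537,47,50,17)
snap('scene','s10',(220,120,370,235),5.2)
snap('wrist','w10')
im=cv2.imread('pics/w10.png'); cv2.imwrite('pics/w10c.png',cv2.resize(im[120:280,100:300],None,fx=3.7,fy=3.7,interpolation=cv2.INTER_CUBIC))"
```

```text
time_s: 24.68
ee_pos: [535.8, 52.6, 51.4]
ee_rot: [179.9, -0.0, 17.1]
force: [3.7, -7.8, 1.8]
gripper_width: 15.9
time_s: 25.05
ee_pos: [535.8, 52.6, 51.3]
ee_rot: [179.9, -0.0, 17.1]
force: [3.1, -9.1, 1.2]
gripper_width: 15.8
t 25.05 pos [535.8  52.6  51.3] rot [ 1.7986e+02 -3.0000e-02  1.7140e+01] F [ 3.1 -9.1  1.2] w 15.8
tool shift x -0.5 y 5.7 z 1.3 turn z 0.14
```

View pics/s10.png

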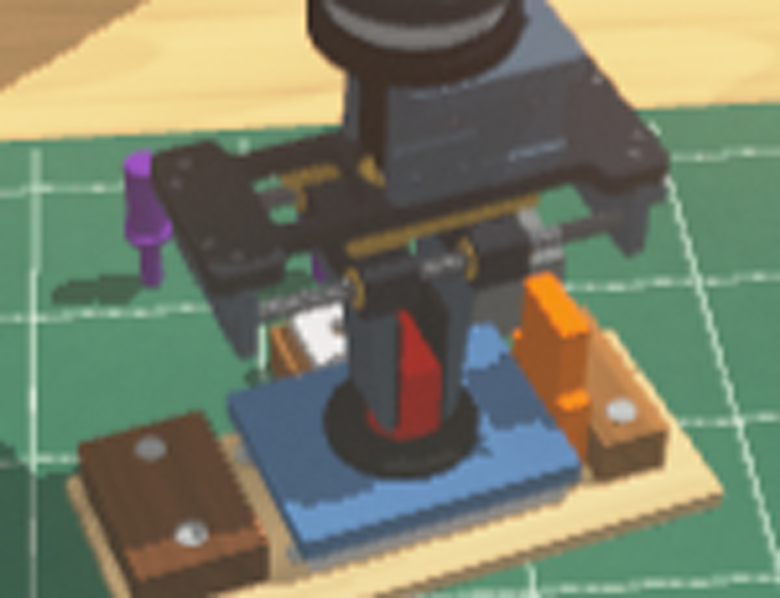

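View pics/w10c.png

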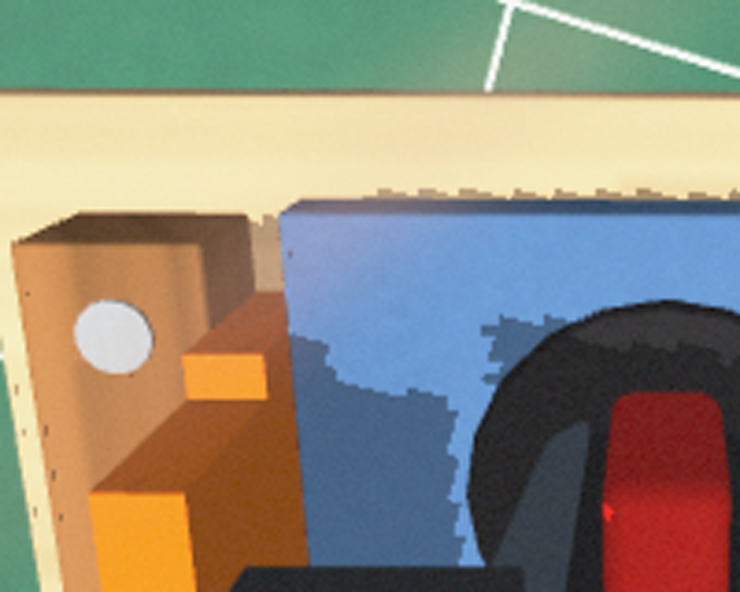

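```bash
python3 -m creep '[[0.9,0,-0.3,0,0,0,0],[0.9,0,0,0,0,0,0],[0.9,0,0,0,0,0,0]]' 40;python3 -m creep '[[0.9,0,0,0,0,0,0],[0.9,0,0,0,0,0,0],[0.9,0,0,0,0,0,0],[0.9,0,0,0,0,0,0]]' 40;  python3 -c "
from h import *
from workcell import state
load('wrist','w10'); c=lambda u,v:cr(u,v,3.7,100,120)
a=np.radians(17); R=np.array([[np.cos(a),np.sin(a)],[-np.sin(a),np.cos(a)]])
for n,u,v,z in [('stop',203,243,34),('tile',282,214,34),('tile low',304,500,34),('spacer topL',91,492,80),('topR',188,492,80),('shR',265,353,46),('shL',184,354,46)]: print(n,(R@(ray('wrist',c(u,v),z)[:2]-[535.8,52.6])).round(2))
snap('top','t10'); im=cv2.imread('pics/t10.png')
print('F along jig y', -state()['force'][:2]@[-.292,.956])
cv2.imwrite('pics/t10c.png',cv2.resize(im[180:300,190:330],None,fx=5,fy=5,interpolation=cv2.INTER_CUBIC))"
```

```text
time_s: 25.52
ee_pos: [535.8, 52.6, 51.3]
ee_rot: [179.8, -0.0, 17.2]
force: [3.9, -9.4, 1.7]
gripper_width: 15.6
time_s: 26.02
ee_pos: [535.8, 52.6, 51.3]
ee_rot: [179.8, -0.0, 17.1]
force: [2.6, -10.0, 1.2]
gripper_width: 15.7
stop [39.22 71.75]
tile [43.78 59.15]
tile low [-4.16 59.83]
spacer topL [18.33 71.73]
topR [18.34 59.7 ]
shR [25.3  59.84]
shL [25.13 71.88]
F along jig y 10.882000736690507
```

View pics/t10c.png

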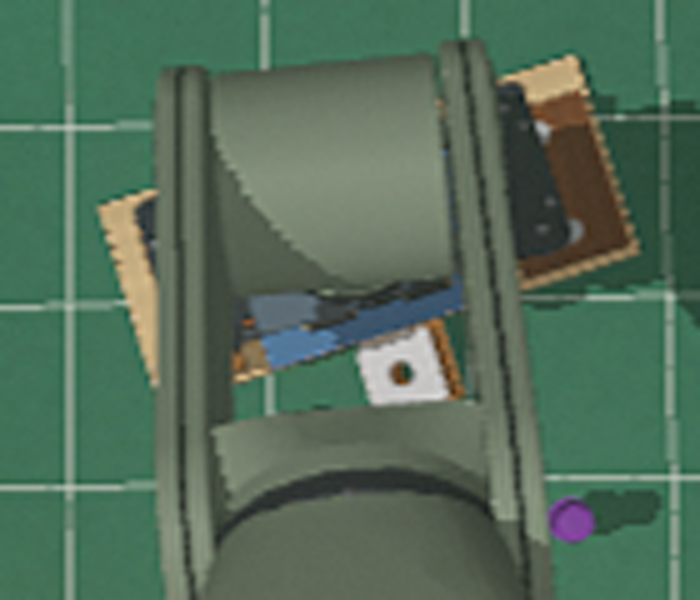

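The spacer's faces (59.7 and 71.8 mm) match the tile's edge (59.6) and the stop's edge (71.75), at the spacer's top and at its shoulder. It is therefore upright and flush. The push is steady at about 10.9 N, so I hand the job in.

```bash
python3 -c "
from workcell import *
s=state(); print(s['time_s'],s['force'],s['gripper_width']); print(job_done())"
```

```text
26.075 [  3.43958609 -10.33226109   1.58597359] 15.770583354770288
the job is handed in; nothing more can be done
None
```

I handed the job in at 26.1 s, well under the 64 s limit, with the arm still pressing the tile by its red handle.

- **Pin:** I drew the yellow pin out of the jig and hung it in the notch of the rest, collar on the block's top. The purple pins were left alone.
- **Spacer:** It went upright into the wide gap at the thin stop, about 1–2 mm off the middle. It touched down at the expected height with 3 N, and I let it go there.
- **Clamping:** I pushed the tile about 5.4 mm until it clamped the spacer. The last wrist view measured the spacer's faces at 59.7 and 71.8 mm, against 59.6 mm for the tile and 71.75 mm for the stop. That is flush and upright within measuring error.
- **Force at hand-in:** I read about 10.9 N along the jig, roughly 9.4 N at the spacer once the tray's 1.5 N friction is taken off. The grip was steady at 15.8 mm on the handle.

**Checks I could not make:** The arm hid the pin in the last scene and top pictures. The last clear look at it was the wrist view just after I let go of the spacer, and I did not go near it after that. I did not look at the spools and dish again at the end; the arm never went down near them.

**Disagreement:** The cameras differed by 1–2 mm on positions, within their stated calibration.

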